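Park the print studio's press by its star wheel

TASK

Park the printing press so that its bed can be lifted out: push the long spokes of its star wheel round, spoke after spoke as needed, until the short index stem on the hub points straight up, and then leave the wheel standing there and draw back clear of it. Do not touch the stem itself, and leave the things lying about where they are.

Things in the scene. Friction and masses are not known exactly. Their poses are not given: they have to be found in the camera images.
- wheel (a joint): angle of the star wheel on its level shaft, rad. At 0 (or any whole turn) the stem points straight up. Positive about hub's x axis: at +pi/2 the stem points along that frame's -y, at -pi/2 along +y. Turns either way, no stop within reach, against a steady friction of 0.35 N m (about 3 N at 115 mm from the axis); stays where left.
- spoke_end (a point): the rounded outer end of one of five equal straight steel spokes, 16 mm thick, reaching 140 mm from the shaft's axis; no rim. They lie in the upright plane x = 0 of hub, 72 degrees apart; this one stands 36 degrees from the stem, at joint angle + 36 degrees in the joint's sense. With the stem up, spokes stand 36 and 108 degrees to either side and one straight down.
- stem (a point): the index stem: a short steel pin, 12 mm thick with a 22 mm flat round head, about half as long as the spokes, midway between two of them, ending 76 mm from the shaft's axis (44 mm out of the hub). This point is the outer end of the stem; its z axis points outward along the stem, x along the shaft away from the press.
- hub (a point): centre of the star wheel's hub (64 mm across, 36 mm long), on the shaft's axis, 170 mm above the table. Its axes are the press's and do not turn with the wheel: z up, x along the shaft, away from the press's body and roughly away from the robot, y level in the wheel's plane.
- press: table-top printing press, green, fixed. Origin on the table under the hub's centre, axes as hub. Side frames (30 mm thick, 130 wide, 220 high, bolt heads to 232 mm) at x = -70 and -320 mm, rollers between them, and an aluminium bed, 200 by 460 mm along y, top at 138 mm. Nothing of it is above 232 mm; spokes in the upper half rise past it, to 310 mm.
- plate: small bare copper printing plate, 100 x 75 x 4 mm, lying loose on the press bed; origin under its centre. Bystander, loose
- tin: closed paint tin, 72 mm across, 100 mm tall, standing on the table; origin under its centre. Bystander, loose
- jar: amber glass jar with black cap, 60 mm across, 85 mm tall, standing to one side of the wheel; origin under its centre. Bystander, loose
- tape: roll of tape lying flat, 100 mm across, 25 mm high; origin under its centre. Bystander, loose
- brayer: ink roller lying on the table, 36 mm rubber roller 90 mm wide and a red handle, about 140 mm long and 36 mm high; origin under its middle. Bystander, loose
- tube: white paint tube lying flat, 150 mm long, 36 mm wide, 18 mm high; origin under its middle. Bystander, loose
- knife: spatula-shaped palette knife with wooden handle lying on the table; origin under its middle. Bystander, loose

How it is judged:
At the end, for the whole second after the job is handed in: The index stem points straight up within 0.12 rad (about 7 degrees) and the wheel is at rest (angle between stem's own z axis and vertical below 0.12 rad and velocity of joint wheel between -0.05 and 0.05 rad/s); the robot touches nothing.
It fails at once if the stem itself is touched by the robot (contact force between any of wheel_c6, wheel_c7 and the fingers above 1 N or contact force between any of wheel_c6, wheel_c7 and the arm above 1 N).
It fails at once if a thing lying about is lifted, carried or shoved more than 25 mm (distance of any of plate, tin, jar, tape, brayer, tube, knife from where it was at the start of the episode above 0.025 m).
It also fails if it takes over 58 s, if anything falls off the work surface, if the arm or the gripper's body presses on something with over 40 N, if the wrist force passes 120 N, or if a joint passes its speed limit or range.

ROBOT

A 6-joint arm with a two-finger parallel gripper is mounted at the origin on the work surface. World frame = base frame: x ahead of the robot, y to its left, z up, the work surface at z = 0. Lengths are in m, angles in rad, forces in N, time in s.
With the tool pointing down it reaches from about 0.275 to 0.775 m from the base axis. Payload 14.6 kg.
Tool frame: the origin (TCP) lies at the very end of the fingers, on their centre line; the grasp point (between the pads) lies 19 mm behind it; z points along the fingers, y is the line along which they close (so a half turn about z gives the same grasp; the last joint's range is limited). The gripper opens to 85 mm and grips with 20 to 120 N. Pads are 22 mm wide; open, the fingers measure 114 mm over their backs; the gripper's body (76 mm by 85 mm) begins 54 mm behind the grasp point. The pads swing forward as they close: fully open they stand 13 mm farther back than shut.
Start: joints at [1.069, 0.263, -0.048, 1.259, 0, 1.415], TCP at [0.178, 0.494, 0.231] pointing down, gripper open.
Joint ranges: [-2.65, 2.65], [-0.89, 1.7], [-1.18, 1.37], [-2.13, 2.11], [-1.35, 1.29], [-3.14, 3.14]. Speed limits (rad/s): [1.89, 1.89, 2.57, 2.79, 3.14, 3.14].

INTERFACE

Orientations are given as a 3x3 rotation matrix whose columns are the frame's x, y, z axes.
In Python, from plant import sensors, optics, job_done gives the robot as it stands.
- The arm moves only by the tool servo_tool, never from a script. Its argument "steps" is one flat list of numbers, 7 for each row, row after row: the shift along the tool's x, y, z in mm, then the turn, a rotation vector about the tool's x, y, z in degrees, then the gripper's target within -1 to 1 (fully open at 1, half-way at 0, shut at -1). In form: [dx, dy, dz, wx, wy, wz, claw, dx, dy, dz, wx, wy, wz, claw, ...]. A call has 1 to 5 rows; each row shifts and turns the commanded pose from where the row before left it, along the tool's axes as they then stand; what a row does not reach is not made up. A row lasts 1/10 s, in which the tool goes at most 50 mm and 8.59 degrees, less where a joint would pass 70% of its speed; a pose out of reach is approached as far as the arm can. A call with a gripper value outside its range is refused whole. The fingers move at their own pace and stop on an object; "force" is the grip in N (left out, the last holds). Time passes only in rows, so rows that do not move let the fingers close. It gives the time, the measured TCP pose, the force, the opening and the grip force at its end, in the units of the state.
- sensors.get_state(): the state, without advancing time (a new reading comes with each control period).
- optics.get_image(name): name is "scene" or "side" or "wrist"; returns a dict with "image" (420x560x3 uint8, red, green, blue), "range_z" (420x560 float32, m along the optical axis (not along the pixel's ray), 0 where there is no reading), "K" (3x3 intrinsics, pixels), "distortion" ([k1, k2, p1, p2, k3] as OpenCV has them; the pictures are not rectified), "eye" and "rotation" of the camera in the world; the wrist camera has in their place "hand_eye" (4x4, takes a point from camera to tool coordinates, whose origin is the TCP and whose axes are the flange's). Camera axes: x right, y down, z forward; pixel columns grow to the right and rows downward; lengths in m; the calibration is good to about 2 mm. A picture is of the moment at which its call begins: read the wrist's pose just before it.
- job_done(): hands the job in; it is judged then, once.
The state is a dict: "t": time; "qpos": joint angles; "qd": joint speeds; "joint_torque": joint torques, N m; "eef_pos": TCP position; "tcp_rot": TCP orientation; "force": force on the tool from outside, world axes, zero at the start; "moment": the same for the moment, N m; "width": finger opening in m; "gripper_force": force on a finger pad.
Only numpy, scipy, OpenCV 4.12 (cv2) and the standard library are available. Lean on these libraries where they do the work, as an engineer would, in place of code of your own. Each camera call takes 0.05 s, during which the arm holds its last target. There are 200 camera calls.

## Working session

There is one attempt and no reset: what is moved stays moved. The work goes in short steps, Python scripts to look and compute and a tool call to move; the robot and the scene stay as the last step left them, time stands still between calls to the robot, and variables do not carry over. Pictures are saved under pics/ and viewed, at most 10 in all, crops included, and the job is handed in when it is done.

Besides the shell and the picture viewer there is one more tool, called by a JSON object that holds its "fn" and its "kwargs". servo_tool: Moves the arm, as the interface text tells. Its arguments: {"type":"object","properties":{"steps":{"type":"array"},"force":{"type":"number"}},"required":["steps"]}

```bash
mkdir -p pics
cat > h.py <<'E'
import numpy as np, cv2
from plant import sensors, optics
def grab(n,tag):
    d=optics.get_image(n); cv2.imwrite(f'pics/{tag}.png',d['image'][:,:,::-1]); np.savez(f'{tag}.npz',**{k:np.asarray(v) for k,v in d.items()}); return d
def pts(d):
    h,w=d['range_z'].shape
    uv=np.stack(np.meshgrid(np.arange(w),np.arange(h)),-1).reshape(-1,1,2).astype(np.float64)
    n=cv2.undistortPoints(uv,np.asarray(d['K'],float),np.asarray(d['distortion'],float)).reshape(h,w,2)
    z=np.asarray(d['range_z'],float)
    c=np.dstack([n[...,0]*z,n[...,1]*z,z])
    return c@np.asarray(d['rotation']).T+np.asarray(d['eye'])
E
python3 - <<'E'
from h import *
for n in('scene','side'):
    d=grab(n,n+'0'); print(n,d['eye'],np.round(d['rotation'],3).tolist())
s=sensors.get_state(); print(s['t'],s['eef_pos'],np.round(s['tcp_rot'],3).tolist())
a=cv2.imread('pics/scene0.png');b=cv2.imread('pics/side0.png')
E
```

```text
scene [1.12223758 0.40028837 1.1331902 ] [[-0.564, 0.666, -0.488], [0.826, 0.464, -0.321], [0.013, -0.584, -0.812]]
side [ 0.42516943 -0.65413627  0.91623462] [[0.977, -0.147, 0.152], [-0.211, -0.729, 0.651], [0.015, -0.669, -0.743]]
0.1 [0.17832868 0.49354922 0.23088832] [[-0.94, 0.34, -0.0], [0.34, 0.94, -0.001], [0.0, -0.001, -1.0]]
```

View pics/scene0.png

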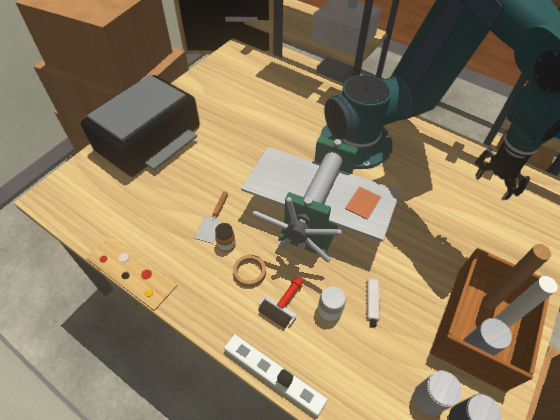

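View pics/side0.png

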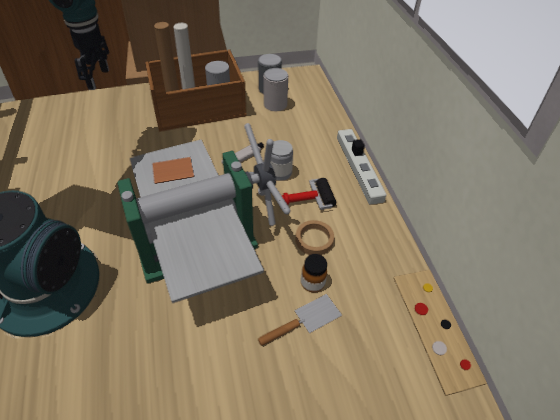

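The press stands ahead of the robot, with the wheel hub at about (298,232) in scene and (265,178) in side. I'll zoom in on the wheel and extract its 3D points.

Run:
```python
from h import *
a=cv2.imread('pics/scene0.png')[180:280,240:350];b=cv2.imread('pics/side0.png')[115:235,215:315]
cv2.imwrite('pics/z0.png',np.hstack([cv2.resize(a,(440,400),interpolation=2),cv2.resize(b,(333,400),interpolation=2)]))
D={n:dict(np.load(n+'0.npz')) for n in('scene','side')}
P={n:pts(D[n]) for n in D}
for n,uvs in dict(scene=[(298,232),(258,214),(293,204),(338,232),(337,258),(280,265)],side=[(265,178),(249,130),(285,208),(272,218),(172,170)]).items():
    for u,v in uvs: print(n,u,v,np.round(P[n][v,u],3))
# green frames -> press direction
for n in D:
    im=D[n]['image'].astype(int); g=(im[...,1]>im[...,0]*1.5)&(im[...,1]>im[...,2]*1.15)&(im[...,1]>30)
    p=P[n][g&(P[n][...,0]>.15)&(P[n][...,2]>.21)&(P[n][...,2]<.235)]
    p=p[(abs(p[:,1])<.5)]
    print(n,len(p),p.min(0),p.max(0))
    for r in cv2.kmeans(p[:,:2].astype(np.float32),2,None,(3,50,1e-4),5,2)[2]: print(r)
```

```text
scene 298 232 [0.591 0.107 0.195]
scene 258 214 [ 0.601 -0.021  0.188]
scene 293 204 [0.527 0.048 0.206]
scene 338 232 [0.559 0.207 0.242]
scene 337 258 [0.494 0.201 0.003]
scene 280 265 [0.617 0.067 0.003]
side 265 178 [0.573 0.065 0.189]
side 249 130 [0.558 0.186 0.24 ]
side 285 208 [ 0.598 -0.035  0.188]
side 272 218 [0.587 0.044 0.064]
side 172 170 [0.356 0.186 0.143]
scene 391 [ 0.23780821 -0.02108586  0.21421373] [0.52504734 0.14700135 0.22490052]
[0.5068852  0.09098461]
[0.2613847  0.04481349]
side 928 [ 0.23969167 -0.03368105  0.21002709] [0.53258641 0.14302767 0.22314928]
[0.26565364 0.02149653]
[0.5072378 0.067304 ]
```

View pics/z0.png

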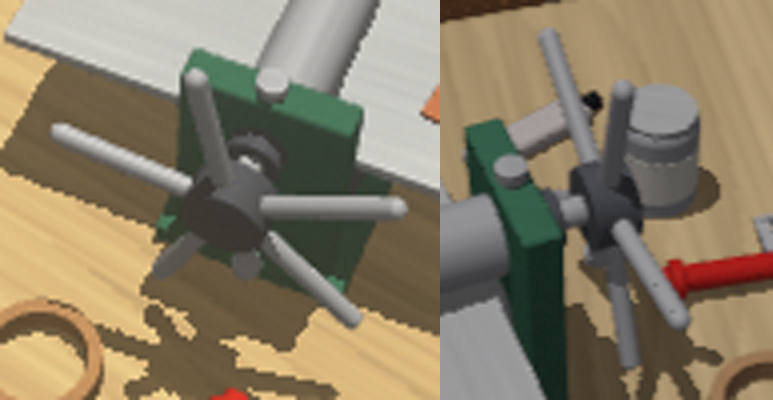

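The stem's disc head shows at about (247,265) in the left crop, so it points roughly down. Next I fit the wheel pose and the spoke angles.

```bash
cat >> h.py <<'E'
def wheelpts(D,hub,yaw):
    R=np.array([[np.cos(yaw),-np.sin(yaw),0],[np.sin(yaw),np.cos(yaw),0],[0,0,1]])
    Q=[]
    for d in D:
        q=((pts(d)-hub)@R).reshape(-1,3); Q.append(q[(np.abs(q[:,0])<.03)&(np.hypot(q[:,1],q[:,2])<.155)&(q[:,2]>-.16)])
    return Q,R
def phase(q,lo=.085):
    r=np.hypot(q[:,1],q[:,2]); m=(r>lo)&(np.abs(q[:,0])<.014)
    a=np.arctan2(-q[m,1],q[m,2])   # angle from up, toward -y positive
    return np.degrees(np.angle(np.exp(5j*a).mean())/5), np.degrees(a), abs(np.exp(5j*a).mean())
E
python3 - <<'E'
from h import *
from scipy.optimize import least_squares
D=[dict(np.load(n+'0.npz')) for n in('scene','side')]
hub=np.array([.576,.092,.17]);yaw=np.radians(10.7)
for it in range(3):
    Q,R=wheelpts(D,hub,yaw); q=np.vstack(Q); r=np.hypot(q[:,1],q[:,2]); s=q[r>.05]
    med=[(np.polyfit(x[np.hypot(x[:,1],x[:,2])>.05][:,1],x[np.hypot(x[:,1],x[:,2])>.05][:,0],1)) for x in Q]
    print(hub,np.degrees(yaw),len(s),np.round(med,4).tolist(),[phase(x)[::2] for x in Q])
    k=np.mean(med,0); yaw-=np.arctan(k[0]); hub=hub+R[:,0]*(k[1]-.003)
for x in Q:
    print(np.histogram(phase(x)[1],bins=np.arange(-180,181,12))[0])
    rr=np.hypot(x[:,1],x[:,2]); print('rmax',rr.max())
    m=(rr>.045)&(rr<.075); print('inner',np.histogram(np.degrees(np.arctan2(-x[m,1],x[m,2])),bins=np.arange(-180,181,12))[0])
    # spoke line fit: lateral center
    p,a,_=phase(x,.06)
    for k in range(5):
        c=(p+72*k+180)%360-180; m=abs((a-c+180)%360-180)<15
        t=np.radians(c); e=np.array([-np.sin(t),np.cos(t)]); xx=x[(rr>.06)&(abs(x[:,0])<.014)][m][:,1:]
        if len(xx)>10: print(round(c),len(xx),'max along',(xx@e).max().round(4),'lat',np.median(xx@[e[1],-e[0]]).round(4))
E
```

```text
[0.576 0.092 0.17 ] 10.7 1642 [[0.0009, 0.0045], [0.002, -0.0018]] [(np.float64(13.124540100340841), np.float64(0.9579469274209212)), (np.float64(13.281776852348173), np.float64(0.9689105472041354))]
[0.57435818 0.09168978 0.17      ] 10.617184965315445 1642 [[-0.0005, 0.0062], [0.0005, -0.0002]] [(np.float64(13.123828229591899), np.float64(0.9579095504614673)), (np.float64(13.281783401194572), np.float64(0.9689187784976967))]
[0.57435822 0.09168978 0.17      ] 10.61688610837715 1642 [[-0.0005, 0.0062], [0.0005, -0.0002]] [(np.float64(13.123825659186211), np.float64(0.957909415394294)), (np.float64(13.28178344455697), np.float64(0.968918808049165))]
[  0   0   0   0  91   0   0   0   0  14 104   0   0   0   0  75  24   0
   0   0   0  74  21   0   0   0   0   9  30   0]
rmax 0.1433802344620276
inner [ 3 38  2  0 50  6  0  0  0 10 47  0  0  0  1 36  6  0  0  0  0 52  9  0
  0  0  0  9 16  0]
13 136 max along 0.1402 lat 0.0063
85 146 max along 0.1365 lat 0.0054
157 63 max along 0.13 lat -0.0018
-131 135 max along 0.1387 lat -0.0089
-59 164 max along 0.1434 lat -0.0044
[  0   0   0   0  11   0   0   0   0   0 128   0   0   0   0   7 121   0
   0   0   0 107  35   0   0   0   0  91  21   0]
rmax 0.14055148337418416
inner [25  7  0  0  0  0  0  0  0  4 75  0  0  0  0  3 52  0  0  0  0 61  6  0
  0  0  0 59 10  0]
13 175 max along 0.1405 lat -0.0043
85 196 max along 0.1394 lat 0.0057
157 170 max along 0.1351 lat 0.005
-131 11 max along 0.1259 lat -0.0063
-59 195 max along 0.138 lat -0.005
```

{"fn": "servo_tool", "kwargs": {"steps": [0, 0, -30, 0, 0, -7.65, -1, 0, 0, -30, 0, 0, -7.65, -1, 0, 0, -30, 0, 0, -7.65, -1, 0, 0, -30, 0, 0, -7.65, -1, 0, 0, 0, 0, 0, 0, -1]}}

```text
t: 0.6
eef_pos: [0.1788, 0.4944, 0.3542]
tcp_rot: [[-0.982, -0.19, 0.002], [-0.19, 0.982, 0.004], [-0.003, 0.003, -1.0]]
force: [-0.2, 0.8, -0.5]
width: 0.0122
gripper_force: 0.0
```

```bash
cat >> h.py <<'E'
HUB=np.array([.5744,.0917,.170]);YAW=np.radians(10.62)
RH=np.array([[np.cos(YAW),-np.sin(YAW),0],[np.sin(YAW),np.cos(YAW),0],[0,0,1]])
def where():
    s=sensors.get_state(); print('t',s['t'],'hub mm',np.round((np.array(s['eef_pos'])-HUB)@RH*1e3,1),'rot',np.round(RH.T@np.array(s['tcp_rot']),2).tolist(),'F',np.round(RH.T@s['force'],1),s['width'])
def look(tag):
    for n in('scene','side'):
        d=grab(n,tag+n); Q,_=wheelpts([d],HUB,YAW); p=phase(Q[0]); print(n,p[0],p[2],np.histogram(p[1],bins=np.arange(-180,181,12))[0])
E
python3 -c "
from h import *
where()"
```

```text
t 0.6 hub mm [-314.6  468.7  184.2] rot [[-1.0, -0.01, 0.0], [-0.01, 1.0, 0.0], [-0.0, 0.0, -1.0]] F [-0.   0.8 -0.5] 0.012191063922791158
```

{"fn": "servo_tool", "kwargs": {"steps": [-26, -34, 0, 0, 0, 0, -1, -26, -34, 0, 0, 0, 0, -1, -26, -34, 0, 0, 0, 0, -1, -26, -34, 0, 0, 0, 0, -1, -26, -34, 0, 0, 0, 0, -1]}}

```text
t: 1.1
eef_pos: [0.3387, 0.3495, 0.3505]
tcp_rot: [[-0.983, -0.185, -0.001], [-0.185, 0.983, -0.001], [0.001, -0.0, -1.0]]
force: [-0.1, -0.3, 0.3]
width: -0.0001
gripper_force: 0.0
```

{"fn": "servo_tool", "kwargs": {"steps": [-26, -34, 0, 0, 0, 0, -1, -26, -34, 0, 0, 0, 0, -1, -26, -34, 0, 0, 0, 0, -1, -26, -34, 0, 0, 0, 0, -1, 0, 0, 0, 0, 0, 0, -1]}}

```text
t: 1.6
eef_pos: [0.4681, 0.2337, 0.3495]
tcp_rot: [[-0.984, -0.181, -0.002], [-0.181, 0.984, -0.001], [0.002, -0.001, -1.0]]
force: [0.4, 0.3, 0.2]
width: -0.0001
gripper_force: 0.0
```

```bash
python3 -c "
from h import *
where()"
```

```text
t 1.6 hub mm [-78.3 159.2 179.5] rot [[-1.0, 0.0, -0.0], [0.0, 1.0, -0.0], [0.0, -0.0, -1.0]] F [0.4 0.2 0.2] -0.00014967738336587618
```

{"fn": "servo_tool", "kwargs": {"steps": [-26, -40, 0, 0, 0, 0, -1, -26, -40, 0, 0, 0, 0, -1, -26, -39, 0, 0, 0, 0, -1, 0, 0, 0, 0, 0, 0, -1, 0, 0, 0, 0, 0, 0, -1]}}

```text
t: 2.1
eef_pos: [0.5642, 0.134, 0.3501]
tcp_rot: [[-0.983, -0.184, -0.002], [-0.184, 0.983, 0.0], [0.002, 0.0, -1.0]]
force: [-0.2, 0.0, 0.0]
width: 0.0003
gripper_force: 0.0
```

{"fn": "servo_tool", "kwargs": {"steps": [0, 0, 25, 0, 0, 0, -1, 0, 0, 20, 0, 0, 0, -1, 0, 0, 20, 0, 0, 0, -1, 0, 0, 0, 0, 0, 0, -1]}}

```text
t: 2.5
eef_pos: [0.5621, 0.1354, 0.2844]
tcp_rot: [[-0.982, -0.187, -0.003], [-0.187, 0.982, -0.0], [0.003, 0.0, -1.0]]
force: [0.0, 0.1, 0.4]
width: -0.0001
gripper_force: 0.0
```

Run:
```python
from h import *
where(); look('a')
a=cv2.imread('pics/ascene.png')[120:300,200:400];b=cv2.imread('pics/aside.png')[60:240,170:350]
cv2.imwrite('pics/z1.png',np.hstack([cv2.resize(a,(400,360),interpolation=2),cv2.resize(b,(360,360),interpolation=2)]))
for t in range(13,91,12):
    t=np.radians(t);print(np.round(115*np.array([-np.sin(t),np.cos(t)])+8*np.array([np.cos(t),np.sin(t)])+[16,0]))
```

```text
t 2.5 hub mm [ -4.   45.2 114.4] rot [[-1.0, -0.0, -0.0], [-0.0, 1.0, 0.0], [0.0, 0.0, -1.0]] F [0.1 0.1 0.4] -0.00013659671025884293
scene 12.408621524563495 0.6981585807910317 [  0   0   0   1  90   0   0   0   0  11 108   0   6  66   0  78  21   0
   0   0   0  79  18   0   0   0   0  11  29   0]
side 11.654279641342082 0.7305215870234062 [  0   0   0   0  10   0   0   0   0   1 122   0   0  78   9  11 113   0
   0   0   0 105  35   0   0   0   0  91  22   0]
[ -2. 114.]
[-25. 108.]
[-47.  97.]
[-66.  81.]
[-81.  63.]
[-92.  41.]
[-98.  18.]
```

View pics/z1.png

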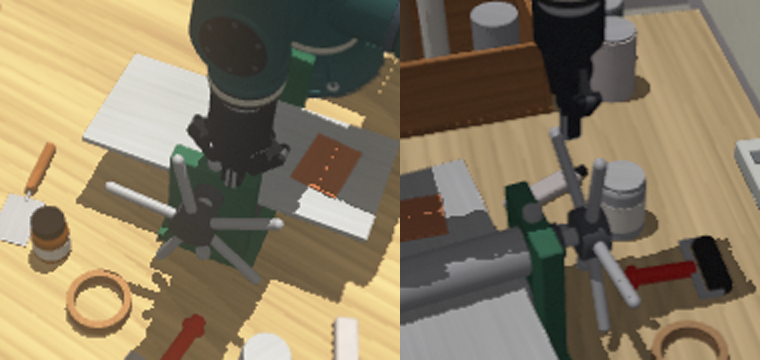

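The closed fingers are between the top spoke and the left spoke, clear of both. First push.

{"fn": "servo_tool", "kwargs": {"steps": [-4, -25, 0, 0, 0, 0, -1, 0, -20, 0, 0, 0, 0, -1, 0, -13, 3, 0, 0, 0, -1, 0, -13, 5, 0, 0, 0, -1, 0, -12, 6, 0, 0, 0, -1]}}

```text
t: 3.1
eef_pos: [0.5838, 0.053, 0.2726]
tcp_rot: [[-0.982, -0.186, 0.001], [-0.186, 0.982, 0.0], [-0.001, -0.0, -1.0]]
force: [0.7, 1.8, 3.6]
width: -0.0001
gripper_force: 2.0
```

{"fn": "servo_tool", "kwargs": {"steps": [0, -10, 6, 0, 0, 0, -1, 0, -10, 8, 0, 0, 0, -1, 0, -8, 8, 0, 0, 0, -1, 0, -8, 10, 0, 0, 0, -1, 0, 0, 0, 0, 0, 0, -1]}}

```text
t: 3.6
eef_pos: [0.5897, 0.0172, 0.2387]
tcp_rot: [[-0.983, -0.185, -0.002], [-0.185, 0.983, -0.0], [0.002, 0.0, -1.0]]
force: [0.2, -0.8, -0.8]
width: -0.0003
gripper_force: 0.0
```

Run:
```python
from h import *
where(); look('b')
```

```text
t 3.6 hub mm [  1.3 -76.1  68.7] rot [[-1.0, -0.0, -0.0], [-0.0, 1.0, 0.0], [0.0, 0.0, -1.0]] F [ 0.1 -0.8 -0.8] -0.0003314567127675858
scene -20.488213045729125 0.5106909594338973 [  0  34  23   0   0   0   0 107  14   0   0   0   0  94   0  13  63  78
  67  85   0   0   0   0   0  60   0   0   0   0]
side -19.38753435100473 0.7386117369919903 [  0  48   0   0   0   0   0  83   6   0   0   0   0 130   8   5  27  38
 106 107   0   0   0   0   0 145   0   0   0   0]
```

{"fn": "servo_tool", "kwargs": {"steps": [0, -7, 10, 0, 0, 0, -1, 0, -6, 11, 0, 0, 0, -1, 0, -5, 12, 0, 0, 0, -1, 0, -4, 12, 0, 0, 0, -1, 0, 0, 0, 0, 0, 0, -1]}}

```text
t: 4.2
eef_pos: [0.5938, -0.0038, 0.1938]
tcp_rot: [[-0.983, -0.186, -0.002], [-0.186, 0.983, 0.0], [0.002, 0.001, -1.0]]
force: [1.0, 0.1, -0.5]
width: -0.0001
gripper_force: 0.0
```

Run:
```python
from h import *
where(); look('c')
a=cv2.imread('pics/cscene.png')[120:300,200:400];b=cv2.imread('pics/cside.png')[60:240,170:350]
cv2.imwrite('pics/z2.png',np.hstack([cv2.resize(a,(400,360),interpolation=2),cv2.resize(b,(360,360),interpolation=2)]))
```

```text
t 4.2 hub mm [  1.5 -97.4  23.8] rot [[-1.0, -0.0, -0.0], [-0.0, 1.0, 0.0], [0.0, 0.0, -1.0]] F [ 1.  -0.1 -0.5] -5.409392899495494e-05
scene 12.090227911352493 0.4456511367697274 [ 0  0  0 14 75  0  0  0  0 71 53  0  0  0  0 97 88 80 68 76 47 78  0  0
  0  0  0 31 12  0]
side 4.552799383886969 0.5034043911211621 [  0   0   0   0   1   0   0   0   0  34  89   0   0   0   0   3   0  15
  28 104  72 119   1   0   0   0   0 114   1   0]
```

View pics/z2.png

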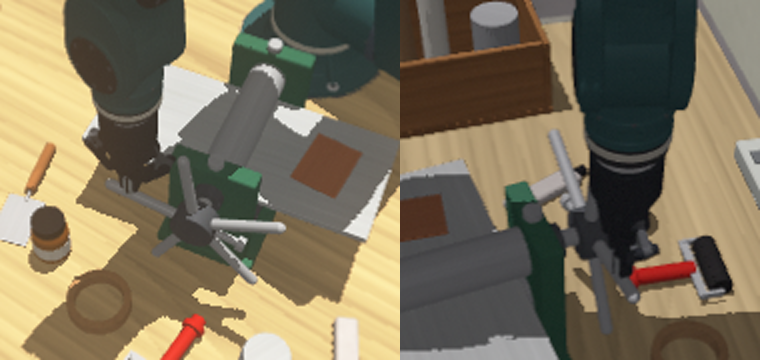

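The pushed spoke has moved to about 81° and the stem now points to the +y side. I lift and go back for the next spoke.

{"fn": "servo_tool", "kwargs": {"steps": [0, -5, -35, 0, 0, 0, -1, 0, 0, -38, 0, 0, 0, -1, 0, 0, -38, 0, 0, 0, -1, 0, 0, -35, 0, 0, 0, -1, 0, 0, 0, 0, 0, 0, -1]}}

```text
t: 4.8
eef_pos: [0.5962, -0.0083, 0.3461]
tcp_rot: [[-0.982, -0.186, 0.007], [-0.186, 0.982, -0.001], [-0.007, -0.002, -1.0]]
force: [1.3, -1.0, -0.1]
width: 0.0001
gripper_force: 0.0
```

{"fn": "servo_tool", "kwargs": {"steps": [0, 37, -5, 0, 0, 0, -1, 0, 37, 0, 0, 0, 0, -1, 0, 37, 0, 0, 0, 0, -1, 0, 37, 0, 0, 0, 0, -1, 0, 0, 0, 0, 0, 0, -1]}}

```text
t: 5.3
eef_pos: [0.5665, 0.1407, 0.3464]
tcp_rot: [[-0.982, -0.19, -0.0], [-0.19, 0.982, 0.001], [-0.0, 0.001, -1.0]]
force: [-0.2, -0.7, 0.5]
width: -0.0
gripper_force: 0.0
```

Run:
```python
from h import *
where(); look('d')
```

```text
t 5.3 hub mm [  1.3  49.6 176.4] rot [[-1.0, -0.01, 0.0], [-0.01, 1.0, 0.0], [-0.0, 0.0, -1.0]] F [-0.3 -0.6  0.5] -3.476592264886947e-05
scene 9.702042533123945 0.9589123274121516 [ 0  0  0 17 71  0  0  0  0 72 52  0  0  0  0 98  0  0  0  0  0 95  0  0
  0  0  0 32 11  0]
side 9.82254081375476 0.9699824665573098 [  0   0   0   0   1   0   0   0   0  41  81   0   0   0   0  59  72   0
   0   0   0 134   1   0   0   0   0 114   0   0]
```

Spokes are at 9.8° mod 72, so the stem is at -98°. I repeat the same stroke.

{"fn": "servo_tool", "kwargs": {"steps": [0, 0, 32, 0, 0, 0, -1, 0, 0, 30, 0, 0, 0, -1, 0, -25, 0, 0, 0, 0, -1, 0, -25, 0, 0, 0, 0, -1, 0, -13, 3, 0, 0, 0, -1]}}

```text
t: 5.9
eef_pos: [0.5795, 0.0731, 0.281]
tcp_rot: [[-0.983, -0.184, -0.001], [-0.184, 0.983, 0.0], [0.0, 0.001, -1.0]]
force: [-1.9, 3.3, -0.5]
width: 0.0004
gripper_force: 1.8
```

{"fn": "servo_tool", "kwargs": {"steps": [0, -13, 5, 0, 0, 0, -1, 0, -12, 6, 0, 0, 0, -1, 0, -10, 6, 0, 0, 0, -1, 0, -10, 8, 0, 0, 0, -1, 0, -8, 8, 0, 0, 0, -1]}}

```text
t: 6.4
eef_pos: [0.5896, 0.0222, 0.2479]
tcp_rot: [[-0.983, -0.186, 0.001], [-0.186, 0.983, -0.0], [-0.001, -0.001, -1.0]]
force: [1.0, 0.7, 5.8]
width: 0.0002
gripper_force: 2.2
```

{"fn": "servo_tool", "kwargs": {"steps": [0, -8, 10, 0, 0, 0, -1, 0, -7, 10, 0, 0, 0, -1, 0, -6, 11, 0, 0, 0, -1, 0, -5, 12, 0, 0, 0, -1, 0, -4, 11, 0, 0, 0, -1]}}

```text
t: 6.9
eef_pos: [0.595, -0.0068, 0.1934]
tcp_rot: [[-0.983, -0.186, 0.0], [-0.186, 0.983, 0.0], [-0.0, 0.0, -1.0]]
force: [0.2, 3.6, 3.6]
width: 0.0002
gripper_force: 1.9
```

{"fn": "servo_tool", "kwargs": {"steps": [0, 0, 0, 0, 0, 0, -1]}}

```text
t: 7.0
eef_pos: [0.5942, -0.0068, 0.1925]
tcp_rot: [[-0.983, -0.186, -0.002], [-0.186, 0.983, 0.0], [0.002, 0.001, -1.0]]
force: [-0.7, 0.8, 1.0]
width: -0.0001
gripper_force: 0.0
```

Run:
```python
from h import *
where(); look('e')
```

```text
t 7.0 hub mm [   1.3 -100.5   22.5] rot [[-1.0, -0.0, -0.0], [-0.0, 1.0, 0.0], [0.0, 0.0, -1.0]] F [-0.5  0.9  1. ] -7.855303728928373e-05
scene 13.471351529353745 0.4389020789026742 [  0   0   0  13  72   0   0   0   0  49  74   0   0   0   0  94  70 101
  69  73  48  78   2   0   0   0   0  27  17   0]
side 5.739363501928696 0.5113439118245978 [  0   0   0   0   3   0   0   0   0  18 111   0   0   0   0   9   2  11
  29  99  69 120   5   0   0   0   0 113   2   0]
```

{"fn": "servo_tool", "kwargs": {"steps": [0, -3, -35, 0, 0, 0, -1, 0, 0, -38, 0, 0, 0, -1, 0, 0, -38, 0, 0, 0, -1, 0, 0, -35, 0, 0, 0, -1, 0, 0, 0, 0, 0, 0, -1]}}

```text
t: 7.6
eef_pos: [0.5964, -0.0093, 0.345]
tcp_rot: [[-0.982, -0.187, 0.007], [-0.187, 0.982, -0.001], [-0.006, -0.002, -1.0]]
force: [0.5, -0.1, -0.1]
width: -0.0003
gripper_force: 0.0
```

{"fn": "servo_tool", "kwargs": {"steps": [0, 37, -5, 0, 0, 0, -1, 0, 37, 0, 0, 0, 0, -1, 0, 37, 0, 0, 0, 0, -1, 0, 35, 0, 0, 0, 0, -1, 0, 0, 0, 0, 0, 0, -1]}}

```text
t: 8.1
eef_pos: [0.5671, 0.1375, 0.3453]
tcp_rot: [[-0.982, -0.19, -0.0], [-0.19, 0.982, 0.001], [0.0, 0.001, -1.0]]
force: [0.2, -1.1, 0.1]
width: -0.0001
gripper_force: 0.0
```

{"fn": "servo_tool", "kwargs": {"steps": [0, 0, 28, 0, 0, 0, -1, 0, 0, 28, 0, 0, 0, -1, 0, -20, 0, 0, 0, 0, -1, 0, -15, 0, 0, 0, 0, -1, 0, 0, 0, 0, 0, 0, -1]}}

```text
t: 8.6
eef_pos: [0.5753, 0.0977, 0.2895]
tcp_rot: [[-0.983, -0.184, 0.0], [-0.184, 0.983, -0.0], [-0.0, -0.0, -1.0]]
force: [-0.5, 0.8, 0.9]
width: -0.0002
gripper_force: 0.0
```

Run:
```python
from h import *
where(); look('f')
```

```text
t 8.6 hub mm [  2.    5.8 119.5] rot [[-1.0, 0.0, 0.0], [0.0, 1.0, -0.0], [-0.0, -0.0, -1.0]] F [-0.3  0.9  0.9] -0.00016913365274149375
scene 8.904268161576685 0.8729393389280585 [  0   0   0  10  77   0   0   0   0  54  71   0   0   0  65 106   1   0
   0   0   0  93   3   0   0   0   0  28  17   0]
side 9.150883860043782 0.9209279129979621 [  0   0   0   0   3   0   0   0   0  17 111   0   0   0  38 121  90   0
   0   0   0 134   5   0   0   0   0 112   1   0]
```

{"fn": "servo_tool", "kwargs": {"steps": [0, -12, 3, 0, 0, 0, -1, 0, -12, 3, 0, 0, 0, -1, 0, -11, 3, 0, 0, 0, -1, 0, -8, 3, 0, 0, 0, -1, 0, 0, 0, 0, 0, 0, -1]}}

```text
t: 9.2
eef_pos: [0.5828, 0.0561, 0.2766]
tcp_rot: [[-0.983, -0.185, -0.001], [-0.185, 0.983, -0.0], [0.001, -0.0, -1.0]]
force: [0.9, 0.2, 1.0]
width: 0.0003
gripper_force: 0.0
```

Run:
```python
from h import *
where(); look('g')
for n in('scene','side'):
    d=dict(np.load('g'+n+'.npz')); q=wheelpts([d],HUB,YAW)[0][0]; r=np.hypot(q[:,1],q[:,2])
    a=np.degrees(np.arctan2(-q[:,1],q[:,2])); m=(r>.085)&(abs(q[:,0])<.014)&((a>50)|(a<-15)); z=np.exp(5j*np.radians(a[m])).mean(); print(n,'phase',np.degrees(np.angle(z))/5,abs(z))
```

```text
t 9.2 hub mm [  1.7 -36.6 106.6] rot [[-1.0, -0.0, -0.0], [-0.0, 1.0, -0.0], [0.0, -0.0, -1.0]] F [ 0.9 -0.   1. ] 0.000257385561615583
scene 25.680552211996197 0.8542703741206401 [  0   0   0   0   0 103   2   0   0   0   1 107   0   0   0  35  96  50
   0   0   0   0  18  67   0   0   0   0   0  40]
side 26.388815896731668 0.9240256932205146 [  0   0   0   0   0  44   0   0   0   0   0 147   0   0   0   8 116 100
   0   0   0   0  25 122   0   0   0   0   8  83]
scene phase 28.800115906990243 0.9672212413832177
side phase 27.729739911930817 0.9690956681978757
```

{"fn": "servo_tool", "kwargs": {"steps": [0, -5, 2, 0, 0, 0, -1, 0, -5, 2, 0, 0, 0, -1, 0, -4, 2, 0, 0, 0, -1, 0, 0, 0, 0, 0, 0, -1]}}

```text
t: 9.7
eef_pos: [0.5854, 0.0431, 0.2709]
tcp_rot: [[-0.983, -0.186, -0.0], [-0.186, 0.983, -0.0], [0.0, -0.0, -1.0]]
force: [-0.9, 1.7, 0.3]
width: -0.0003
gripper_force: 0.2
```

```bash
cat > m.py <<'E'
from h import *
import sys
t=sys.argv[1]; where(); look(t)
for n in('scene','side'):
    d=dict(np.load(t+n+'.npz')); q=wheelpts([d],HUB,YAW)[0][0]; r=np.hypot(q[:,1],q[:,2])
    a=np.degrees(np.arctan2(-q[:,1],q[:,2])); m=(r>.085)&(abs(q[:,0])<.014)&((a>60)|(a<-15)); z=np.exp(5j*np.radians(a[m])).mean(); print(n,'phase',np.degrees(np.angle(z))/5,abs(z))
E
python3 m.py i
```

```text
t 9.7 hub mm [  1.8 -49.7 100.9] rot [[-1.0, -0.0, -0.0], [-0.0, 1.0, -0.0], [0.0, -0.0, -1.0]] F [-0.6  1.9  0.3] -0.0003009993096866742
scene 31.94996487923736 0.840563956729344 [ 25   0   0   0   0  24  86   0   0   0   0  80  28   0   0   7  75 101
   0   0   0   0   0  75   2   0   0   0   0  16]
side 32.467533564990624 0.9051561256313215 [  0   0   0   0   0  14  44   0   0   0   0  58  99   0   0   9  43 142
  33   0   0   0   0 149   1   0   0   0   0  78]
scene phase 35.137439977533504 0.9687684486031486
side phase 34.05329494042474 0.9677752520909676
```

{"fn": "servo_tool", "kwargs": {"steps": [0, -2, 1, 0, 0, 0, -1, 0, 0, 0, 0, 0, 0, -1, 0, 5, -4, 0, 0, 0, -1, 0, 5, -20, 0, 0, 0, -1, 0, 0, -35, 0, 0, 0, -1]}}

```text
t: 10.3
eef_pos: [0.583, 0.0521, 0.3289]
tcp_rot: [[-0.982, -0.187, -0.003], [-0.187, 0.982, -0.0], [0.003, 0.0, -1.0]]
force: [0.8, 0.4, -0.2]
width: 0.0001
gripper_force: 0.0
```

{"fn": "servo_tool", "kwargs": {"steps": [0, 0, -35, 0, 0, 0, -1, 0, 30, -30, 0, 0, 0, -1, 0, 40, 0, 0, 0, 0, -1, 0, 40, 0, 0, 0, 0, -1, 0, 40, 0, 0, 0, 0, -1]}}

```text
t: 10.8
eef_pos: [0.5555, 0.2004, 0.3948]
tcp_rot: [[-0.983, -0.186, 0.001], [-0.186, 0.983, -0.0], [-0.001, -0.0, -1.0]]
force: [-0.3, -0.5, 0.5]
width: 0.0001
gripper_force: 0.0
```

{"fn": "servo_tool", "kwargs": {"steps": [0, 40, 0, 0, 0, 0, -1, 0, 40, 0, 0, 0, 0, -1, 0, 20, 0, 0, 0, 0, -1, 0, 0, 0, 0, 0, 0, -1, 0, 0, 0, 0, 0, 0, -1]}}

```text
t: 11.3
eef_pos: [0.5372, 0.2972, 0.3944]
tcp_rot: [[-0.982, -0.187, 0.0], [-0.187, 0.982, -0.0], [-0.0, -0.0, -1.0]]
force: [1.0, 0.4, 0.9]
width: -0.0
gripper_force: 0.0
```

```bash
python3 m.py j; python3 -c "
import cv2
import numpy as np
a=cv2.imread('pics/jscene.png')[180:280,240:350];b=cv2.imread('pics/jside.png')[115:235,215:315]
cv2.imwrite('pics/z3.png',np.hstack([cv2.resize(a,(440,400)),cv2.resize(b,(333,400))]))"
```

```text
t 11.3 hub mm [  1.4 208.8 224.4] rot [[-1.0, -0.0, 0.0], [-0.0, 1.0, -0.0], [-0.0, -0.0, -1.0]] F [1.  0.2 0.9] -3.9964123116876305e-05
scene 34.69111611371898 0.9589217050912582 [ 29   0   0   0   0  15  98   0   0   0   0  64  40   0   0   0   0 108
   1   0   0   0   0  74   7   0   0   0   0  13]
side 34.820409625766324 0.9704471127877891 [  2   0   0   0   0   8  46   0   0   0   0  37 120   0   0   0   0  51
  41   0   0   0   0 147   1   0   0   0   0  77]
scene phase 35.789352849233524 0.9693298528307867
side phase 34.66132787120275 0.9680732724856366
```

View pics/z3.png

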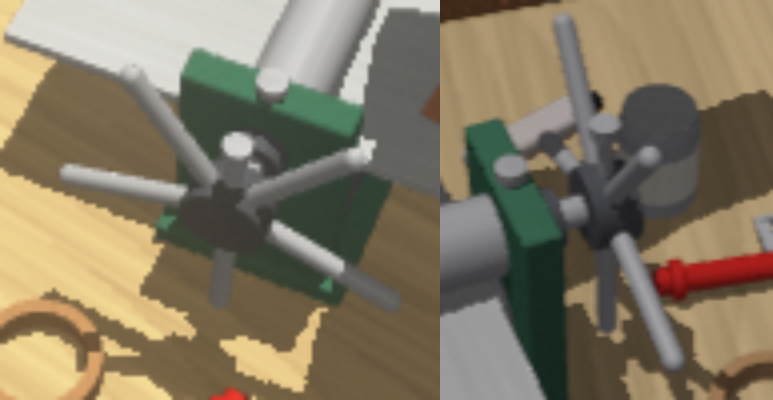

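The stem's head, at (238,148) in the crop, stands upright on top of the hub, midway between the two upper spokes. The measured error is about 1.2°, within the 7° limit, and the arm is clear.

```bash
python3 -c "
from plant import job_done
print(job_done())"
```

```text
the job is handed in; nothing more can be done
None
```

The star wheel is parked with its index stem pointing straight up to within about 1.2° (limit about 7°), the arm is drawn back clear, and the job was handed in at about 11 s; no verdict came back.

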